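# Weigh out slugs with the scoop

## Robot

A 6-joint arm with a two-finger parallel gripper is mounted at the origin on the work surface. World frame = base frame: x ahead of the robot, y to its left, z up, the work surface at z = 0. Lengths are in m, angles in rad, forces in N, time in s.
With the tool pointing down it reaches from about 0.35 to 0.875 m from the base axis. Payload 4.2 kg.
Tool frame: the origin (TCP) lies on the centre line of the jaws, within the pads' length; the fingertips stand 25 mm ahead of it and the grasp point (between the pads) lies 6 mm ahead of it; z points along the fingers, y is the line along which they close (so a half turn about z gives the same grasp; the last joint's range is limited). The gripper opens to 87 mm and grips with 3 to 60 N. Pads are 19 mm wide; open, the fingers measure 117 mm over their backs; the gripper's body (75 mm by 190 mm) begins 51 mm behind the grasp point.
Start: joints at [1.507, 0.385, 0.008, 0, -1.194, -0.259], TCP at [0.198, 0.593, 0.248] pointing down, gripper open.
Joint ranges: [-3.14, 3.14], [-1.21, 2.06], [-1.07, 1.41], [-3.16, 2.05], [-2.99, -0.16], [-3.1, 3.1]. Speed limits (rad/s): [2.79, 2.79, 3.14, 3.14, 3.14, 3.14].

## Interface

Orientations are given as [roll, pitch, yaw] about the fixed x, y, z axes, in that order (R = Rz(yaw) Ry(pitch) Rx(roll)).
In Python, from rig import telemetry, cams, workorder gives the robot as it stands.
- The arm moves only by the tool step_arm, never from a script. Its argument "rows" is a list that holds one entry, the list of rows, each a list of 5 numbers: the shift along the tool's x, y, z as a fraction of full scale, then the turn about the tool's z as a fraction of full scale, then the gripper command: -1 is fully open, 1 is shut, values between are in proportion. In form: [[[x, y, z, yaw, fingers], ...]]. A call has 1 to 20 rows; each row is the pose to reach, as a shift and turn from the pose commanded when the call began, along the tool's axes at that moment, turning the shorter way round; what a row does not reach only later rows make up. Full scale, the value 1, is 200 mm for a shift and 2 pi rad for a turn. A row lasts 1/12 s, in which the tool goes at most 41.7 mm and 7.16 degrees, less where a joint would pass 70% of its speed; a pose out of reach is approached as far as the arm can. A call with a number of a shift or a turn outside -1 to 1 is refused whole. A call with a gripper value outside its range is refused whole. The fingers move at their own pace and stop on an object; "force" is the grip in N (left out, the last holds). Time passes only in rows, so rows that repeat a pose let the fingers close. It gives the time, the measured TCP pose, the force, the opening and the grip force at its end, in the units of the state.
- telemetry.state(): the state, without advancing time (a new reading comes with each control period).
- cams.get_image(name): name is "scene" or "top" or "wrist"; returns a dict with "pixels" (480x640x3 uint8, blue, green, red), "z_map" (480x640 float32, m along the optical axis (not along the pixel's ray), 0 where there is no reading), "mtx" (3x3 intrinsics, pixels), "view" (4x4, takes a point from world to camera coordinates). Camera axes: x right, y up, looking along -z (the intrinsics and any distortion apply to the point x, -y, -z); pixel columns grow to the right and rows downward; lengths in m; the calibration is good to about 2 mm. A picture is of the moment at which its call begins.
- workorder.close_job(): hands the job in; it is judged then, once.
The state is a dict: "t": time; "joint_pos": joint angles; "joint_vel": joint speeds; "tau": joint torques, N m; "tcp_pos": TCP position; "orientation": TCP orientation; "contact_force": force on the tool from outside, world axes, zero at the start; "ft_torque": the same for the moment, N m; "opening": opening from 0.0 (shut) to 1.0 (fully open); "gripper_force": force on a finger pad.
Only numpy, scipy, OpenCV 4.12 (cv2) and the standard library are available. Lean on these libraries where they do the work, as an engineer would, in place of code of your own. Each camera call takes 0.05 s, during which the arm holds its last target. There are 200 camera calls.

## Task

With the scoop, dig at least three of the five aluminium slugs out of the stock tin, set the loaded scoop back upright on the scale's plate and let go of it so that it can be weighed. Then pick it up again, tip its slugs into the square steel tray, and set the empty scoop back upright on the scale's plate and let go. Never touch the slugs with the fingers, leave no slug lying outside the tin and the tray, and do not disturb the other things on the bench.

Things in the scene. Friction and masses are not known exactly. Their poses are not given: they have to be found in the camera images.
- scoop: aluminium hand scoop, black handle, 220 g, standing on the scale at the start. Origin: under the pan's middle; x to the open nose, y across, z up. Pan 116 mm wide, nose edge (1 mm thick, rising to the 3 mm floor over 24 mm) at x = 50 mm, back wall's outer face at x = -46 mm, 42 mm high. Sides 2.5 mm thick, 36 to 42 mm high behind x = -18 mm, sloping to nothing at x = 18 mm
- scoop_grip (a point): middle of the scoop's handle, at x = -86, z = 78 mm in the scoop's frame, axes as the scoop's. The handle is a straight bar, 16 mm wide in y with flat sides, 22 mm deep, rising backwards at 50 degrees from the back wall (x = -46, z = 34 mm) to about x = -115, z = 115 mm. Pinch it across y, the gripper at any pitch; it takes a firm grip (about 55 N) against the turning load
- scoop_pan (a point): middle of the scoop's pan, 15 mm above the scoop's origin; a slug whose centre is within 66 mm of it counts as in the scoop
- tin: open beige sheet-metal stock tin, fixed, 257 (x) x 138 (y) x 36 mm high, walls and floor 3 mm, inside 132 mm wide, floor from x = -125 to +85 mm; its far (+x) end is a ramp rising at 45 degrees from there to x = +119 mm, and behind it a 64 mm high end plate. Origin: underside centre; x along its length, away from the robot. The slugs start at x over -6 mm, the near part is empty
- scale: grey bench scale, fixed, with a steel plate 200 x 200 mm, top 60 mm above the bench (it does not sink); a low display, 31 mm high, sticks out to 153 mm on its -x side. Origin: under the plate's centre. It stands left or right of the tin, the tray on the other side
- scale_plate (a point): centre of the top of the scale's plate
- tray: open square steel tray, fixed, 180 x 180 mm outside, 172 mm inside, rim 50 mm high, floor 4 mm. Origin: underside centre
- jaw_row: row of three round aluminium pads on a steel base, 70 x 100 x 48 mm, bystander beyond the tin on the left; origin under its centre
- jaw_pair: the same with two pads, 70 x 68 x 48 mm, bystander beyond the tin; origin under its centre
- pipe_nipple: dark steel round bar standing upright, 48 mm thick, 105 mm tall, bystander; origin under its centre
- sleeve: steel sleeve standing upright, 64 mm across, 55 mm tall, bystander; origin under its centre
- brush: bench brush lying flat, bystander; origin under its middle, handle towards its -x
- wrench: open-ended wrench lying flat in front of the robot, bystander; origin under its middle, along its x
- slug0_center (a point): centre of a smooth hexagonal aluminium slug, 28 mm across flats, 32 mm across corners, 26 mm long, ends chamfered 4 mm, about 46 g, friction about 0.6; starts standing on the tin's floor
- slug0: the slug itself; origin in the middle of the end face it starts on, 13 mm from its centre along its own axis z
- slug1_center (a point): centre of another such slug
- slug1: the slug itself; origin in the middle of the end face it starts on, 13 mm from its centre along its own axis z
- slug2_center (a point): centre of another such slug
- slug2: the slug itself; origin in the middle of the end face it starts on, 13 mm from its centre along its own axis z
- slug3_center (a point): centre of another such slug
- slug3: the slug itself; origin in the middle of the end face it starts on, 13 mm from its centre along its own axis z
- slug4_center (a point): centre of another such slug
- slug4: the slug itself; origin in the middle of the end face it starts on, 13 mm from its centre along its own axis z
There are look-alikes about, which are no part of the job. Leave any red look-alike of the slug2 alone.

How it is judged:
On the way, in this order (a step that is already met when the one before it is completed fails the run):
1. the scoop, with at least three slugs in it, stands upright on the scale's plate, let go (horizontal distance between scoop_pan and scale_plate below 0.085 m and z of scoop in the frame of scale_plate between -0.006 and 0.006 m and angle between scoop's own z axis and vertical below 0.1 rad and linear speed of scoop below 0.03 m/s and contact force between the fingers and scoop below 0.3 N and (distance between each of slug0_center, slug1_center, slug2_center and scoop_pan below 0.066 m or distance between each of slug0_center, slug1_center, slug3_center and scoop_pan below 0.066 m or distance between each of slug0_center, slug1_center, slug4_center and scoop_pan below 0.066 m or distance between each of slug0_center, slug2_center, slug3_center and scoop_pan below 0.066 m or distance between each of slug0_center, slug2_center, slug4_center and scoop_pan below 0.066 m or distance between each of slug0_center, slug3_center, slug4_center and scoop_pan below 0.066 m or distance between each of slug1_center, slug2_center, slug3_center and scoop_pan below 0.066 m or distance between each of slug1_center, slug2_center, slug4_center and scoop_pan below 0.066 m or distance between each of slug1_center, slug3_center, slug4_center and scoop_pan below 0.066 m or distance between each of slug2_center, slug3_center, slug4_center and scoop_pan below 0.066 m)), for 0.3 s.
2. at least three slugs are in the tray ((((x of slug0_center in the frame of tray between -0.086 and 0.086 m and y of slug0_center in the frame of tray between -0.086 and 0.086 m and z of slug0_center in the frame of tray between 0 and 0.055 m) and (x of slug1_center in the frame of tray between -0.086 and 0.086 m and y of slug1_center in the frame of tray between -0.086 and 0.086 m and z of slug1_center in the frame of tray between 0 and 0.055 m) and (x of slug2_center in the frame of tray between -0.086 and 0.086 m and y of slug2_center in the frame of tray between -0.086 and 0.086 m and z of slug2_center in the frame of tray between 0 and 0.055 m)) or ((x of slug0_center in the frame of tray between -0.086 and 0.086 m and y of slug0_center in the frame of tray between -0.086 and 0.086 m and z of slug0_center in the frame of tray between 0 and 0.055 m) and (x of slug1_center in the frame of tray between -0.086 and 0.086 m and y of slug1_center in the frame of tray between -0.086 and 0.086 m and z of slug1_center in the frame of tray between 0 and 0.055 m) and (x of slug3_center in the frame of tray between -0.086 and 0.086 m and y of slug3_center in the frame of tray between -0.086 and 0.086 m and z of slug3_center in the frame of tray between 0 and 0.055 m)) or ((x of slug0_center in the frame of tray between -0.086 and 0.086 m and y of slug0_center in the frame of tray between -0.086 and 0.086 m and z of slug0_center in the frame of tray between 0 and 0.055 m) and (x of slug1_center in the frame of tray between -0.086 and 0.086 m and y of slug1_center in the frame of tray between -0.086 and 0.086 m and z of slug1_center in the frame of tray between 0 and 0.055 m) and (x of slug4_center in the frame of tray between -0.086 and 0.086 m and y of slug4_center in the frame of tray between -0.086 and 0.086 m and z of slug4_center in the frame of tray between 0 and 0.055 m)) or ((x of slug0_center in the frame of tray between -0.086 and 0.086 m and y of slug0_center in the frame of tray between -0.086 and 0.086 m and z of slug0_center in the frame of tray between 0 and 0.055 m) and (x of slug2_center in the frame of tray between -0.086 and 0.086 m and y of slug2_center in the frame of tray between -0.086 and 0.086 m and z of slug2_center in the frame of tray between 0 and 0.055 m) and (x of slug3_center in the frame of tray between -0.086 and 0.086 m and y of slug3_center in the frame of tray between -0.086 and 0.086 m and z of slug3_center in the frame of tray between 0 and 0.055 m)) or ((x of slug0_center in the frame of tray between -0.086 and 0.086 m and y of slug0_center in the frame of tray between -0.086 and 0.086 m and z of slug0_center in the frame of tray between 0 and 0.055 m) and (x of slug2_center in the frame of tray between -0.086 and 0.086 m and y of slug2_center in the frame of tray between -0.086 and 0.086 m and z of slug2_center in the frame of tray between 0 and 0.055 m) and (x of slug4_center in the frame of tray between -0.086 and 0.086 m and y of slug4_center in the frame of tray between -0.086 and 0.086 m and z of slug4_center in the frame of tray between 0 and 0.055 m)) or ((x of slug0_center in the frame of tray between -0.086 and 0.086 m and y of slug0_center in the frame of tray between -0.086 and 0.086 m and z of slug0_center in the frame of tray between 0 and 0.055 m) and (x of slug3_center in the frame of tray between -0.086 and 0.086 m and y of slug3_center in the frame of tray between -0.086 and 0.086 m and z of slug3_center in the frame of tray between 0 and 0.055 m) and (x of slug4_center in the frame of tray between -0.086 and 0.086 m and y of slug4_center in the frame of tray between -0.086 and 0.086 m and z of slug4_center in the frame of tray between 0 and 0.055 m)) or ((x of slug1_center in the frame of tray between -0.086 and 0.086 m and y of slug1_center in the frame of tray between -0.086 and 0.086 m and z of slug1_center in the frame of tray between 0 and 0.055 m) and (x of slug2_center in the frame of tray between -0.086 and 0.086 m and y of slug2_center in the frame of tray between -0.086 and 0.086 m and z of slug2_center in the frame of tray between 0 and 0.055 m) and (x of slug3_center in the frame of tray between -0.086 and 0.086 m and y of slug3_center in the frame of tray between -0.086 and 0.086 m and z of slug3_center in the frame of tray between 0 and 0.055 m)) or ((x of slug1_center in the frame of tray between -0.086 and 0.086 m and y of slug1_center in the frame of tray between -0.086 and 0.086 m and z of slug1_center in the frame of tray between 0 and 0.055 m) and (x of slug2_center in the frame of tray between -0.086 and 0.086 m and y of slug2_center in the frame of tray between -0.086 and 0.086 m and z of slug2_center in the frame of tray between 0 and 0.055 m) and (x of slug4_center in the frame of tray between -0.086 and 0.086 m and y of slug4_center in the frame of tray between -0.086 and 0.086 m and z of slug4_center in the frame of tray between 0 and 0.055 m)) or ((x of slug1_center in the frame of tray between -0.086 and 0.086 m and y of slug1_center in the frame of tray between -0.086 and 0.086 m and z of slug1_center in the frame of tray between 0 and 0.055 m) and (x of slug3_center in the frame of tray between -0.086 and 0.086 m and y of slug3_center in the frame of tray between -0.086 and 0.086 m and z of slug3_center in the frame of tray between 0 and 0.055 m) and (x of slug4_center in the frame of tray between -0.086 and 0.086 m and y of slug4_center in the frame of tray between -0.086 and 0.086 m and z of slug4_center in the frame of tray between 0 and 0.055 m)) or ((x of slug2_center in the frame of tray between -0.086 and 0.086 m and y of slug2_center in the frame of tray between -0.086 and 0.086 m and z of slug2_center in the frame of tray between 0 and 0.055 m) and (x of slug3_center in the frame of tray between -0.086 and 0.086 m and y of slug3_center in the frame of tray between -0.086 and 0.086 m and z of slug3_center in the frame of tray between 0 and 0.055 m) and (x of slug4_center in the frame of tray between -0.086 and 0.086 m and y of slug4_center in the frame of tray between -0.086 and 0.086 m and z of slug4_center in the frame of tray between 0 and 0.055 m)))), for 0.2 s.
At the end, for the whole second after the job is handed in: At least three slugs in the tray, the rest in tray or tin (centres inside the walls, under 55 mm high), all at rest; the scoop at rest, let go and upright (within 0.1 rad) on the plate: pan's middle within 85 mm of the plate's centre in plan, underside within 6 mm of its top ((((x of slug0_center in the frame of tray between -0.086 and 0.086 m and y of slug0_center in the frame of tray between -0.086 and 0.086 m and z of slug0_center in the frame of tray between 0 and 0.055 m) and (x of slug1_center in the frame of tray between -0.086 and 0.086 m and y of slug1_center in the frame of tray between -0.086 and 0.086 m and z of slug1_center in the frame of tray between 0 and 0.055 m) and (x of slug2_center in the frame of tray between -0.086 and 0.086 m and y of slug2_center in the frame of tray between -0.086 and 0.086 m and z of slug2_center in the frame of tray between 0 and 0.055 m)) or ((x of slug0_center in the frame of tray between -0.086 and 0.086 m and y of slug0_center in the frame of tray between -0.086 and 0.086 m and z of slug0_center in the frame of tray between 0 and 0.055 m) and (x of slug1_center in the frame of tray between -0.086 and 0.086 m and y of slug1_center in the frame of tray between -0.086 and 0.086 m and z of slug1_center in the frame of tray between 0 and 0.055 m) and (x of slug3_center in the frame of tray between -0.086 and 0.086 m and y of slug3_center in the frame of tray between -0.086 and 0.086 m and z of slug3_center in the frame of tray between 0 and 0.055 m)) or ((x of slug0_center in the frame of tray between -0.086 and 0.086 m and y of slug0_center in the frame of tray between -0.086 and 0.086 m and z of slug0_center in the frame of tray between 0 and 0.055 m) and (x of slug1_center in the frame of tray between -0.086 and 0.086 m and y of slug1_center in the frame of tray between -0.086 and 0.086 m and z of slug1_center in the frame of tray between 0 and 0.055 m) and (x of slug4_center in the frame of tray between -0.086 and 0.086 m and y of slug4_center in the frame of tray between -0.086 and 0.086 m and z of slug4_center in the frame of tray between 0 and 0.055 m)) or ((x of slug0_center in the frame of tray between -0.086 and 0.086 m and y of slug0_center in the frame of tray between -0.086 and 0.086 m and z of slug0_center in the frame of tray between 0 and 0.055 m) and (x of slug2_center in the frame of tray between -0.086 and 0.086 m and y of slug2_center in the frame of tray between -0.086 and 0.086 m and z of slug2_center in the frame of tray between 0 and 0.055 m) and (x of slug3_center in the frame of tray between -0.086 and 0.086 m and y of slug3_center in the frame of tray between -0.086 and 0.086 m and z of slug3_center in the frame of tray between 0 and 0.055 m)) or ((x of slug0_center in the frame of tray between -0.086 and 0.086 m and y of slug0_center in the frame of tray between -0.086 and 0.086 m and z of slug0_center in the frame of tray between 0 and 0.055 m) and (x of slug2_center in the frame of tray between -0.086 and 0.086 m and y of slug2_center in the frame of tray between -0.086 and 0.086 m and z of slug2_center in the frame of tray between 0 and 0.055 m) and (x of slug4_center in the frame of tray between -0.086 and 0.086 m and y of slug4_center in the frame of tray between -0.086 and 0.086 m and z of slug4_center in the frame of tray between 0 and 0.055 m)) or ((x of slug0_center in the frame of tray between -0.086 and 0.086 m and y of slug0_center in the frame of tray between -0.086 and 0.086 m and z of slug0_center in the frame of tray between 0 and 0.055 m) and (x of slug3_center in the frame of tray between -0.086 and 0.086 m and y of slug3_center in the frame of tray between -0.086 and 0.086 m and z of slug3_center in the frame of tray between 0 and 0.055 m) and (x of slug4_center in the frame of tray between -0.086 and 0.086 m and y of slug4_center in the frame of tray between -0.086 and 0.086 m and z of slug4_center in the frame of tray between 0 and 0.055 m)) or ((x of slug1_center in the frame of tray between -0.086 and 0.086 m and y of slug1_center in the frame of tray between -0.086 and 0.086 m and z of slug1_center in the frame of tray between 0 and 0.055 m) and (x of slug2_center in the frame of tray between -0.086 and 0.086 m and y of slug2_center in the frame of tray between -0.086 and 0.086 m and z of slug2_center in the frame of tray between 0 and 0.055 m) and (x of slug3_center in the frame of tray between -0.086 and 0.086 m and y of slug3_center in the frame of tray between -0.086 and 0.086 m and z of slug3_center in the frame of tray between 0 and 0.055 m)) or ((x of slug1_center in the frame of tray between -0.086 and 0.086 m and y of slug1_center in the frame of tray between -0.086 and 0.086 m and z of slug1_center in the frame of tray between 0 and 0.055 m) and (x of slug2_center in the frame of tray between -0.086 and 0.086 m and y of slug2_center in the frame of tray between -0.086 and 0.086 m and z of slug2_center in the frame of tray between 0 and 0.055 m) and (x of slug4_center in the frame of tray between -0.086 and 0.086 m and y of slug4_center in the frame of tray between -0.086 and 0.086 m and z of slug4_center in the frame of tray between 0 and 0.055 m)) or ((x of slug1_center in the frame of tray between -0.086 and 0.086 m and y of slug1_center in the frame of tray between -0.086 and 0.086 m and z of slug1_center in the frame of tray between 0 and 0.055 m) and (x of slug3_center in the frame of tray between -0.086 and 0.086 m and y of slug3_center in the frame of tray between -0.086 and 0.086 m and z of slug3_center in the frame of tray between 0 and 0.055 m) and (x of slug4_center in the frame of tray between -0.086 and 0.086 m and y of slug4_center in the frame of tray between -0.086 and 0.086 m and z of slug4_center in the frame of tray between 0 and 0.055 m)) or ((x of slug2_center in the frame of tray between -0.086 and 0.086 m and y of slug2_center in the frame of tray between -0.086 and 0.086 m and z of slug2_center in the frame of tray between 0 and 0.055 m) and (x of slug3_center in the frame of tray between -0.086 and 0.086 m and y of slug3_center in the frame of tray between -0.086 and 0.086 m and z of slug3_center in the frame of tray between 0 and 0.055 m) and (x of slug4_center in the frame of tray between -0.086 and 0.086 m and y of slug4_center in the frame of tray between -0.086 and 0.086 m and z of slug4_center in the frame of tray between 0 and 0.055 m))) and ((x of slug0_center in the frame of tray between -0.086 and 0.086 m and y of slug0_center in the frame of tray between -0.086 and 0.086 m and z of slug0_center in the frame of tray between 0 and 0.055 m) or (x of slug0_center in the frame of tin between -0.125 and 0.125 m and y of slug0_center in the frame of tin between -0.066 and 0.066 m and z of slug0_center in the frame of tin between 0 and 0.055 m)) and ((x of slug1_center in the frame of tray between -0.086 and 0.086 m and y of slug1_center in the frame of tray between -0.086 and 0.086 m and z of slug1_center in the frame of tray between 0 and 0.055 m) or (x of slug1_center in the frame of tin between -0.125 and 0.125 m and y of slug1_center in the frame of tin between -0.066 and 0.066 m and z of slug1_center in the frame of tin between 0 and 0.055 m)) and ((x of slug2_center in the frame of tray between -0.086 and 0.086 m and y of slug2_center in the frame of tray between -0.086 and 0.086 m and z of slug2_center in the frame of tray between 0 and 0.055 m) or (x of slug2_center in the frame of tin between -0.125 and 0.125 m and y of slug2_center in the frame of tin between -0.066 and 0.066 m and z of slug2_center in the frame of tin between 0 and 0.055 m)) and ((x of slug3_center in the frame of tray between -0.086 and 0.086 m and y of slug3_center in the frame of tray between -0.086 and 0.086 m and z of slug3_center in the frame of tray between 0 and 0.055 m) or (x of slug3_center in the frame of tin between -0.125 and 0.125 m and y of slug3_center in the frame of tin between -0.066 and 0.066 m and z of slug3_center in the frame of tin between 0 and 0.055 m)) and ((x of slug4_center in the frame of tray between -0.086 and 0.086 m and y of slug4_center in the frame of tray between -0.086 and 0.086 m and z of slug4_center in the frame of tray between 0 and 0.055 m) or (x of slug4_center in the frame of tin between -0.125 and 0.125 m and y of slug4_center in the frame of tin between -0.066 and 0.066 m and z of slug4_center in the frame of tin between 0 and 0.055 m)) and horizontal distance between scoop_pan and scale_plate below 0.085 m and z of scoop in the frame of scale_plate between -0.006 and 0.006 m and angle between scoop's own z axis and vertical below 0.1 rad and linear speed of scoop below 0.03 m/s and contact force between the fingers and scoop below 0.3 N and linear speed of each of slug0, slug1, slug2, slug3, slug4 below 0.05 m/s); the robot touches nothing.
It fails at once if a slug is touched by the fingers (over 1 N) (contact force between the fingers and slug0 above 1 N or contact force between the fingers and slug1 above 1 N or contact force between the fingers and slug2 above 1 N or contact force between the fingers and slug3 above 1 N or contact force between the fingers and slug4 above 1 N).
It fails at once if a bystander is moved by more than 30 mm (distance of any of jaw_row, jaw_pair, pipe_nipple, sleeve, brush, wrench from where it was at the start of the episode above 0.03 m).
It also fails if it takes over 72 s, if anything falls off the work surface, if the arm or the gripper's body presses on something with over 40 N, if the wrist force passes 120 N, or if a joint passes its speed limit or range.

## Working session

There is one attempt and no reset: what is moved stays moved. The work goes in short steps, Python scripts to look and compute and a tool call to move; the robot and the scene stay as the last step left them, time stands still between calls to the robot, and variables do not carry over. Pictures are saved under pics/ and viewed, at most 10 in all, crops included, and the job is handed in when it is done.

Besides the shell and the picture viewer there is one more tool, called after ">>>" as name(argument=value, ...), one argument or row to a line, values as JSON. step_arm: Moves the arm, as the interface text tells. Shift numbers are shares of 200 mm and turn numbers shares of 2 pi rad, none past 1 either way. Its arguments: {"type":"object","properties":{"rows":{"type":"array"},"force":{"type":"number"}},"required":["rows"]}

```bash
mkdir -p pics; ls; cat > h.py <<'E'
import numpy as np, cv2
from rig import telemetry, cams, workorder
def grab(n):
    d=cams.get_image(n); z=d["z_map"]; K=d["mtx"]; V=np.array(d["view"])
    v,u=np.mgrid[:480,:640]
    X=(u-K[0,2])/K[0,0]*z; Y=(v-K[1,2])/K[1,1]*z
    P=np.stack([X,-Y,-z,np.ones_like(z)],-1)@np.linalg.inv(V).T
    P=P[...,:3].copy(); P[z==0]=np.nan
    return d["pixels"],P
def tool(p,st=None):
    "world delta -> tool axes fraction"
    from scipy.spatial.transform import Rotation as R
    st=st or telemetry.state()
    return R.from_euler('xyz',st["orientation"]).inv().apply(np.array(p))/0.2
E
python3 - <<'E'
from h import *
s=telemetry.state(); print({k:np.round(v,3) for k,v in s.items()})
for n in ("top","scene"):
    im,P=grab(n); cv2.imwrite(f"pics/{n}0.png",im); np.save(f"/tmp/{n}.npy",P)
    d=cams.get_image(n); print(np.round(d["mtx"],1).tolist(), np.round(np.linalg.inv(d["view"]),3).tolist(), {k for k in d})
E
```

```text
pics
{'t': np.float64(0.0), 'joint_pos': array([ 1.507e+00,  3.860e-01,  7.000e-03, -1.000e-03, -1.194e+00,
       -2.590e-01]), 'joint_vel': array([-0.001, -0.001, -0.001,  0.001,  0.   , -0.   ]), 'tau': array([-1.0000e-03, -3.9067e+01,  1.8740e+01,  4.2200e+00,  1.1000e-02,
       -0.0000e+00]), 'tcp_pos': array([0.198, 0.592, 0.246]), 'orientation': array([ 3.139, -0.   , -0.323]), 'contact_force': array([0.348, 0.235, 0.195]), 'ft_torque': array([ 0.04 , -0.003,  0.062]), 'gripper_force': np.float64(0.0), 'opening': np.float64(1.001)}
[[507.6, 0.0, 318.1], [0.0, 507.6, 239.1], [0.0, 0.0, 1.0]] [[0.007, 0.991, -0.131, 0.449], [-1.0, 0.007, -0.003, -0.023], [-0.002, 0.131, 0.991, 1.209], [0.0, 0.0, 0.0, 1.0]] {'view', 'pixels', 'mtx', 'z_map'}
[[448.4, 0.0, 317.6], [0.0, 448.4, 239.5], [0.0, 0.0, 1.0]] [[-0.298, -0.792, 0.533, 1.074], [0.955, -0.25, 0.162, 0.135], [0.005, 0.557, 0.831, 0.822], [0.0, 0.0, 0.0, 1.0]] {'view', 'pixels', 'mtx', 'z_map'}
```

View pics/top0.png

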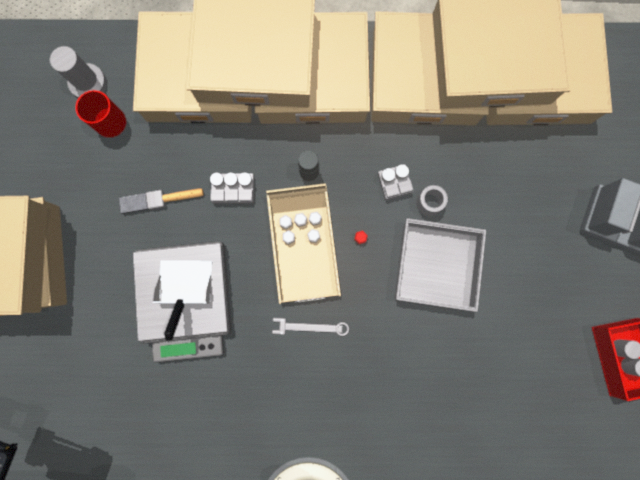

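View pics/scene0.png

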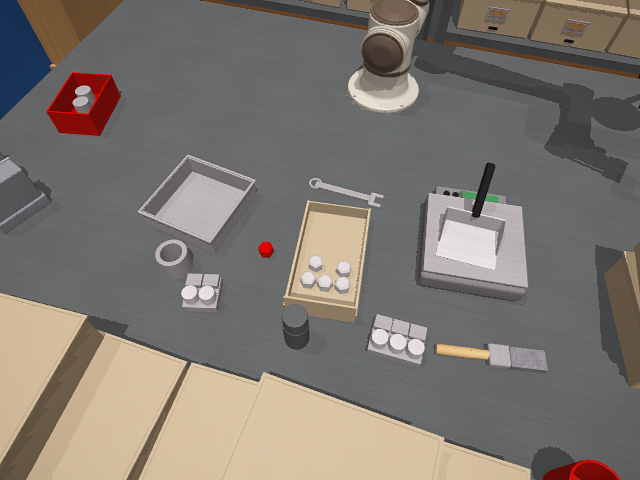

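```bash
cat > m.py <<'E'
from h import *
im=cv2.imread("pics/top0.png"); P=np.load("/tmp/top.npy")
def reg(u0,u1,v0,v1):
    m=np.zeros((480,640),bool); m[v0:v1,u0:u1]=1; return m
def rect(m,name):
    p=P[m]; p=p[~np.isnan(p[:,0])]
    r=cv2.minAreaRect((p[:,:2]*1000).astype(np.float32)); print(name,len(p),np.round(r[0],1),np.round(r[1],1),round(r[2],2),"z",np.round(np.percentile(p[:,2],[5,50,95]),4))
    return p
Z=P[...,2]; dark=im.max(2)<70
rect(reg(125,235,235,350)&(Z>.053)&(Z<.066),"plate")
h=rect(reg(150,200,290,345)&dark&(Z>.08),"handle")
q=h[:,:2]-h[:,:2].mean(0); u,s,vt=np.linalg.svd(q); print("handle axis",vt[0],np.degrees(np.arctan2(-vt[0][1],-vt[0][0])),"mean",h.mean(0))
i=h[:,2].argmax(); print(h[i], h[h[:,2].argmin()])
t=rect(reg(130,235,235,300)&(Z>.09)&~dark,"scoop walls top")
rect(reg(260,345,180,310)&(Z>.028)&(Z<.045)&(im[...,0].astype(int)<im[...,2]-20),"tin rim")
rect(reg(395,490,215,315)&(Z>.042)&(Z<.058),"tray rim")
m=reg(275,330,205,250)&(Z>.026)&(Z<.034)&(im.min(2)>150)
n,l,st,c=cv2.connectedComponentsWithStats(m.astype(np.uint8))
for k in range(1,n):
    if st[k,4]>20: print("slug",st[k,4],np.round(P[l==k].mean(0),4),np.round(c[k]))
E
python3 m.py
```

```text
plate 7115 [479.8 292.1] [200.4 202.3] 6.26 z [0.0557 0.0596 0.0639]
handle 344 [419.6 278.9] [16.7 80.9] 89.99 z [0.1066 0.1502 0.1793]
handle axis [-0.99999018  0.00443187] -0.25392844060752967 mean [0.41839536 0.27766535 0.14752746]
[0.39174158 0.282043   0.18201425] [0.44718884 0.27309765 0.09690601]
scoop walls top 45 [473.2 280. ] [ 24.1 117.7] 1.53 z [0.0917 0.096  0.1   ]
tin rim 977 [592.2  15.3] [259.9 142.1] 7.55 z [0.0291 0.0347 0.0395]
tray rim 1215 [ 546.  -302.7] [187.5 191.1] 81.97 z [0.045  0.0508 0.055 ]
slug 81 [ 0.6559 -0.0123  0.0287] [315. 218.]
slug 79 [0.647  0.0571 0.0283] [286. 221.]
slug 81 [0.6522 0.0228 0.029 ] [300. 219.]
slug 86 [0.6099 0.0498 0.0285] [289. 237.]
slug 77 [ 0.6136 -0.0086  0.0287] [314. 235.]
```

```bash
cat >> m.py <<'E'
print("--")
g=im.mean(2); 
for u in (166,175,185,195,204):
    col=g[250:275,u]; d=np.diff(col); v=250+d.argmax(); print(u,v,np.round(P[v:v+2,u],4).tolist(), int(d.max()))
for v in (268,280,290):
    row=g[v,145:225]; d=np.diff(row); a,b=145+d.argmax(),145+d.argmin(); print(v,a,b,np.round(P[v,a+2],4),np.round(P[v,b-1],4))
print("box max near", np.nanmax(P[190:310,:65,2]), np.nanmin(P[190:310,:65,1][P[190:310,:65,2]>.05]))
print(tool([0,.2795-.593,0]), tool([.417-.198,.2795-.593,0]))
r=P[180:192,265:330]; r=r[(r[...,2]>.055)&(r[...,2]<.075)]; print("endplate",r.mean(0),len(r),cv2.minAreaRect((r[:,:2]*1000).astype(np.float32)))
E
python3 m.py | sed -n '/--/,$p'
```

```text
--
166 259 [[0.5528, 0.3261, 0.0597], [0.5505, 0.326, 0.0597]] 13
175 259 [[0.5528, 0.3053, 0.0609], [0.5508, 0.3059, 0.0586]] 15
185 259 [[0.553, 0.2826, 0.061], [0.5511, 0.2838, 0.056]] 13
195 259 [[0.5531, 0.2598, 0.0611], [0.5511, 0.2603, 0.0588]] 12
204 260 [[0.5511, 0.2396, 0.0596], [0.5487, 0.2392, 0.061]] 11
268 159 221 [0.5323 0.3367 0.0591] [0.5334 0.2033 0.0564]
280 159 208 [0.5049 0.3343 0.0626] [0.5055 0.2299 0.0654]
290 211 223 [0.4833 0.2159 0.0639] [0.4836 0.1966 0.059 ]
box max near 0.17551149702610314 0.5678017050977483
[0.49736488 1.48649935 0.00202883] [1.53578165 1.13905802 0.00167099]
endplate [0.71896817 0.02655102 0.062153  ] 138 ((718.2831420898438, 32.22885513305664), (5.755167007446289, 134.96961975097656), 7.035519599914551)
```

>>> step_arm(
  rows=[
    [[0.77,0.57,0,0,-1],[0.77,0.57,0,0,-1],[0.77,0.57,0,0,-1],[0.77,0.57,0,0,-1],[0.77,0.57,0,0,-1],[0.77,0.57,0,0,-1]],
  ],
  force=60,
)

```text
t: 0.7
tcp_pos: [0.3098, 0.4317, 0.2478]
orientation: [3.14, 0.0, -0.327]
contact_force: [0.1, 0.4, 0.3]
opening: 0.999
gripper_force: 0.0
```

>>> step_arm(
  rows=[
    [[0.76,0.567,0,-0.0514,-1],[0.76,0.567,0,-0.0514,-1],[0.76,0.567,0,-0.0514,-1],[0.76,0.567,0,-0.0514,-1],[0.76,0.567,0,-0.0514,-1],[0.76,0.567,0,-0.0514,-1],[0.76,0.567,0,-0.0514,-1]],
  ],
)

```text
t: 1.28
tcp_pos: [0.4169, 0.279, 0.2475]
orientation: [-3.141, 0.0, -0.003]
contact_force: [0.0, 0.1, 0.1]
opening: 1.001
gripper_force: 0.0
```

```bash
python3 - <<'E'
from h import *
s=telemetry.state(); print({k:np.round(s[k],4) for k in ("t","tcp_pos","orientation","contact_force","joint_pos")})
im,P=grab("wrist"); cv2.imwrite("pics/w1.png",im); np.save("/tmp/w1.npy",P)
E
```

```text
{'t': np.float64(1.2833), 'tcp_pos': array([0.4169, 0.279 , 0.2475]), 'orientation': array([-3.1415e+00,  1.0000e-04, -2.6000e-03]), 'contact_force': array([0.0151, 0.1408, 0.0688]), 'joint_pos': array([ 9.1400e-01,  1.7430e-01, -2.8760e-01, -1.0000e-04, -1.1089e+00,
        6.5420e-01])}
```

View pics/w1.png

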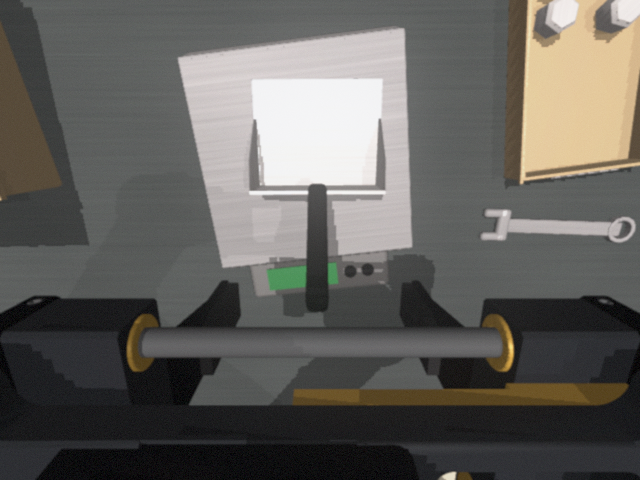

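The close wrist view shows the scoop square to the gripper on the plate (nose line v≈80, back wall v≈190) with its handle (317, 245) midway between the fingers. What could be mistaken, in the top view: the five silver slugs in the tin at (286,221), (300,219), (315,218), (289,237) and (314,235) are the right ones. The red look-alike at (361,238), the jaw pads and the slugs in the red box are not.

>>> step_arm(
  rows=[
    [[0,0,0.15,0,-1],[0,0,0.3,0,-1],[-0.007,0,0.45,0,-1],[-0.007,0,0.515,0,-1],[-0.007,0,0.515,0,-1],[-0.007,0,0.515,0,1],[-0.007,0,0.515,0,1],[-0.007,0,0.515,0,1],[-0.007,0,0.515,0,1],[-0.007,0,0.515,0,1],[-0.007,0,0.515,0,1],[-0.007,0,0.515,0,1],[-0.007,0,0.515,0,1]],
  ],
  force=60,
)

```text
t: 2.42
tcp_pos: [0.415, 0.2799, 0.1447]
orientation: [-3.141, -0.0, -0.0]
contact_force: [1.1, -1.0, -0.0]
opening: 0.479
gripper_force: 0.0
```

>>> step_arm(
  rows=[
    [[0,0,0,0,1],[0,0,0,0,1],[0,0,0,0,1],[0,0,0,0,1],[0,0,0,0,1],[0,0,0,0,1],[0,0,0,0,1],[0,0,0,0,1],[0,0,0,0,1],[0,0,0,0,1]],
  ],
)

```text
t: 3.25
tcp_pos: [0.4149, 0.2802, 0.1446]
orientation: [-3.141, -0.0, 0.0]
contact_force: [1.2, 1.8, -0.7]
opening: 0.178
gripper_force: 60.0
```

>>> step_arm(
  rows=[
    [[0,0,-0.05,0,1],[0,0,-0.13,0,1],[0,0,-0.25,0,1],[0,0.06,-0.35,0,1],[0.03,0.15,-0.35,0,1],[0.06,0.3,-0.35,0,1],[0.09,0.45,-0.35,0,1],[0.12,0.6,-0.35,0,1],[0.15,0.75,-0.35,0,1],[0.15,0.9,-0.35,0,1],[0.15,1.0,-0.35,0,1],[0.15,1.0,-0.35,0,1]],
  ],
)

```text
t: 4.25
tcp_pos: [0.443, 0.0763, 0.2135]
orientation: [3.139, 0.004, -0.005]
contact_force: [0.4, 1.6, -3.8]
opening: 0.179
gripper_force: 60.0
```

>>> step_arm(
  rows=[
    [[0,0.12,0,-0.007,1],[0,0.26,0,-0.014,1],[0,0.38,0,-0.021,1],[0,0.42,0,-0.021,1],[0,0.42,0,-0.021,1],[0,0.42,0,-0.021,1]],
  ],
)

```text
t: 4.75
tcp_pos: [0.4447, -0.004, 0.2142]
orientation: [-3.142, 0.001, 0.131]
contact_force: [0.5, 0.8, -2.2]
opening: 0.18
gripper_force: 60.0
```

```bash
python3 - <<'E'
from h import *
s=telemetry.state(); print({k:np.round(s[k],4) for k in ("t","tcp_pos","orientation","contact_force","opening")})
im,P=grab("wrist"); cv2.imwrite("pics/w2.png",im)
im,P=grab("top"); Z=P[...,2]
cv2.imwrite("pics/t2.png",cv2.resize(im[160:340,220:380],(640,720))[:600])
# scoop pan region cloud: bright, z .03..0.17, near tin
m=(im.min(2)>140)&(Z>.05)&(np.abs(P[...,0]-.52)<.09)&(np.abs(P[...,1])<.09)
p=P[m]; print(len(p),p.min(0),p.max(0)); r=cv2.minAreaRect((p[:,:2]*1000).astype(np.float32)); print(r)
f=p[p[:,2]<.09]; A=np.c_[f[:,:2],np.ones(len(f))]; c=np.linalg.lstsq(A,f[:,2],rcond=None)[0]; print("floor plane",c, len(f))
E
```

```text
{'t': np.float64(4.75), 'tcp_pos': array([ 0.4447, -0.004 ,  0.2142]), 'orientation': array([-3.1415e+00,  9.0000e-04,  1.3050e-01]), 'contact_force': array([ 0.5252,  0.8397, -2.1619]), 'opening': np.float64(0.1799)}
2823 [ 0.43000172 -0.05491513  0.12397323] [0.58576943 0.0899957  0.54732999]
((505.2041015625, 22.317081451416016), (145.4468994140625, 150.99822998046875), 6.441315650939941)
floor plane [0. 0. 0.] 0
```

View pics/w2.png

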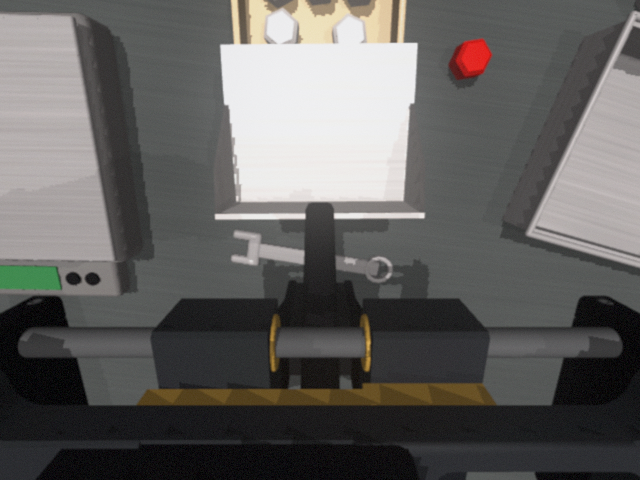

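The wrist view shows the scoop held level and parallel to the tin, its pan centred at u≈320 with the tin walls at u≈233 and 405. The two near slugs sit ahead of the nose at (282,25) and (350,30). Next I check tilt and centring numerically.

```bash
python3 - <<'E'
from h import *
im,P=grab("wrist"); Z=P[...,2]
# pan floor plane in tool-ish frame
f=P[60:180,245:390].reshape(-1,3); c=np.linalg.lstsq(np.c_[f[:,:2],np.ones(len(f))],f[:,2],rcond=None)[0]; print("plane slope",c, "z mid",np.median(f[:,2]))
T=np.array([.592,.0153]); a=.1318; R=np.array([[np.cos(a),np.sin(a)],[-np.sin(a),np.cos(a)]])
tin=(Z>.03)&(Z<.042)&(im[...,0].astype(int)<im[...,2]-20)
tin[100:]=0; q=(P[tin][:,:2]-T)@R.T
for s in (-1,1):
    k=q[q[:,1]*s>0.05]; print("wall",s,len(k),np.percentile(k[:,1],[2,50,98]),k[:,0].min(),k[:,0].max())
w=(im.min(2)>150)&(Z>.1); w[235:]=0; q=(P[w][:,:2]-T)@R.T
print("scoop in tin frame",np.percentile(q,[0.3,99.7],axis=0))
for s in (-1,1):
  e=q[(q[:,1]*s>.0)]; 
  for x0 in (-.10,-.05,-.02):
    ee=e[abs(e[:,0]-x0)<.01]; print(s,x0,len(ee), np.percentile(abs(ee[:,1]),99) if len(ee) else 0)
E
```

```text
** On entry to DLASCL parameter number  4 had an illegal value
 ** On entry to DLASCL parameter number  4 had an illegal valueTraceback (most recent call last):
  File "<stdin>", line 4, in <module>
    x, resids, rank, s = _umath_linalg.lstsq(a, b, rcond,
                         ~~~~~~~~~~~~~~~~~~~^^^^^^^^^^^^^
                                             signature=signature)
                                             ^^^^^^^^^^^^^^^^^^^^
    raise LinAlgError("SVD did not converge in Linear Least Squares")
numpy.linalg.LinAlgError: SVD did not converge in Linear Least Squares
```

```bash
python3 - <<'E'
from h import *
im,P=grab("wrist"); Z=P[...,2]
f=P[60:180,245:390].reshape(-1,3); f=f[~np.isnan(f[:,0])]; print(len(f))
c=np.linalg.lstsq(np.c_[f[:,:2],np.ones(len(f))],f[:,2],rcond=None)[0]; print("plane slope",c, "z mid",np.median(f[:,2]))
T=np.array([.592,.0153]); a=.1318; R=np.array([[np.cos(a),np.sin(a)],[-np.sin(a),np.cos(a)]])
tin=(Z>.03)&(Z<.042)&(im[...,0].astype(int)<im[...,2]-20)
tin[100:]=0; q=(P[tin][:,:2]-T)@R.T
for s in (-1,1):
    k=q[q[:,1]*s>0.05]; print("wall",s,len(k), k[:,0].min() if len(k) else 0, np.percentile(k[:,1],[2,50,98]) if len(k) else 0)
w=(im.min(2)>150)&(Z>.1); w[235:]=0; q=(P[w][:,:2]-T)@R.T
print("scoop in tin frame",np.percentile(q,[0.3,99.7],axis=0))
E
```

```text
17314
plane slope [-0.01107024 -0.00340694  0.138613  ] z mid 0.1326345599740602
wall -1 323 0.01432622868347157 [-0.06948262 -0.0664784  -0.06425118]
wall 1 324 0.013415415123073956 [0.06724853 0.06930821 0.07244613]
scoop in tin frame [[-0.10615015 -0.05528208]
 [-0.01054117  0.0591358 ]]
```

>>> step_arm(
  rows=[
    [[0,0,0.13,0,1],[0,0,0.28,0,1],[0,0,0.42,0,1],[0,0,0.52,0,1],[0,0,0.57,0,1],[0,0,0.6,0,1],[0,0,0.615,0,1],[0,0,0.625,0,1],[0,0,0.632,0,1],[0,0,0.632,0,1]],
  ],
)

```text
t: 5.78
tcp_pos: [0.4454, -0.0037, 0.0887]
orientation: [-3.141, -0.001, 0.132]
contact_force: [-0.3, 0.4, -2.1]
opening: 0.175
gripper_force: 60.0
```

>>> step_arm(
  rows=[
    [[0,0,0.004,0,1],[0,0,0.008,0,1],[0,0,0.008,0,1]],
  ],
)

```text
t: 6.03
tcp_pos: [0.4454, -0.0039, 0.0874]
orientation: [-3.141, -0.002, 0.132]
contact_force: [-2.4, -0.4, 1.7]
opening: 0.181
gripper_force: 60.0
```

>>> step_arm(
  rows=[
    [[0.04,0,0,0,1],[0.08,0,0,0,1],[0.12,0,0,0,1],[0.16,0,0,0,1],[0.2,0,0,0,1],[0.24,0,0,0,1],[0.28,0,0,0,1],[0.32,0,0,0,1],[0.35,0,0,0,1],[0.37,0,0,0,1],[0.37,0,0,0,1]],
  ],
)

```text
t: 6.95
tcp_pos: [0.5173, 0.0049, 0.0875]
orientation: [3.141, 0.003, 0.132]
contact_force: [-6.8, -2.0, 8.5]
opening: 0.177
gripper_force: 60.0
```

```bash
python3 - <<'E'
from h import *
im,P=grab("wrist"); cv2.imwrite("pics/w3.png",im)
E
```

```text
(no output)
```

View pics/w3.png

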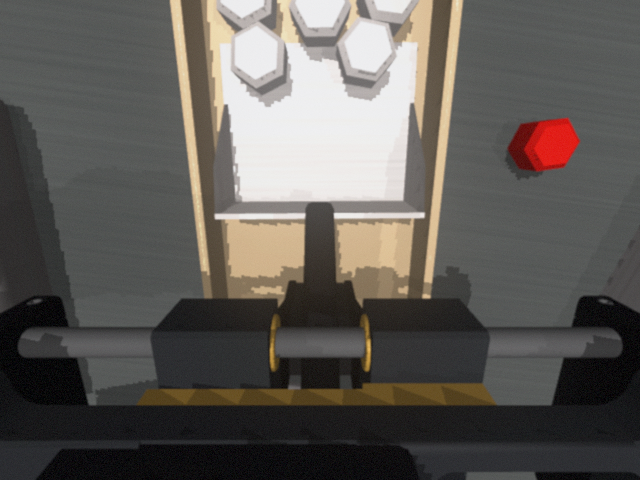

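The wrist view shows the two near slugs already on the pan, at (258,60) and (365,50). The back three, at the top edge, are now being pushed onto the ramp.

>>> step_arm(
  rows=[
    [[0.02,0,0,0,1],[0.04,0,0,0,1],[0.06,0,0,0,1],[0.08,0,0,0,1],[0.1,0,0,0,1],[0.11,0,0,0,1],[0.11,0,0,0,1]],
  ],
)

```text
t: 7.58
tcp_pos: [0.5381, 0.0076, 0.0875]
orientation: [3.141, 0.005, 0.131]
contact_force: [-7.8, -2.2, 9.6]
opening: 0.179
gripper_force: 60.0
```

```bash
python3 - <<'E'
from h import *
im,P=grab("wrist"); cv2.imwrite("pics/w4.png",im)
T=np.array([.592,.0153]); a=.1318; R=np.array([[np.cos(a),np.sin(a)],[-np.sin(a),np.cos(a)]])
s=telemetry.state(); print((s["tcp_pos"][:2]-T)@R.T+np.array([.136,0]))
E
```

```text
[ 0.08156397 -0.00056604]
```

View pics/w4.png

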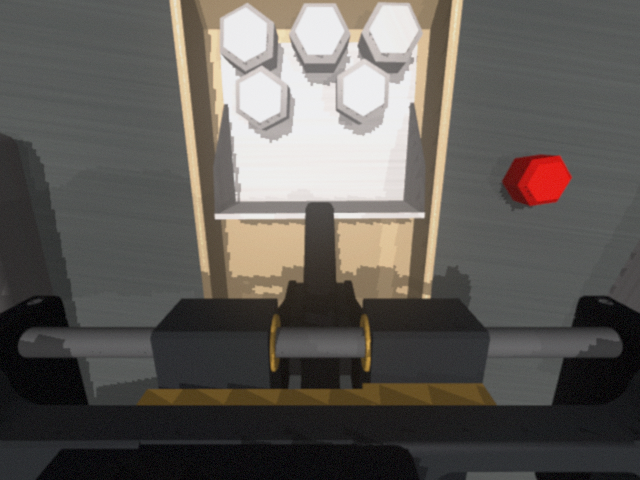

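All five slugs now stand over the pan: back row (247,38), (320,33), (390,32), front row (262,98), (362,92). I'll seat the nose a few mm further, then lift gently.

>>> step_arm(
  rows=[
    [[0.01,0,0,0,1],[0.02,0,0,0,1],[0.025,0,0,0,1],[0.025,0,0,0,1]],
  ],
)

```text
t: 7.97
tcp_pos: [0.5425, 0.0082, 0.0875]
orientation: [3.141, 0.006, 0.131]
contact_force: [-11.1, -2.0, 11.0]
opening: 0.179
gripper_force: 60.0
```

>>> step_arm(
  rows=[
    [[0,0,-0.01,0,1],[0,0,-0.025,0,1],[0,0,-0.05,0,1],[0,0,-0.08,0,1],[0,0,-0.12,0,1],[0,0,-0.17,0,1],[0,0,-0.23,0,1],[0,0,-0.3,0,1],[0,0,-0.37,0,1],[0,0,-0.44,0,1],[0,0,-0.51,0,1],[0,0,-0.56,0,1],[0,0,-0.59,0,1],[0,0,-0.6,0,1],[0,0,-0.6,0,1]],
  ],
)

```text
t: 9.22
tcp_pos: [0.545, 0.0094, 0.2068]
orientation: [-3.141, -0.0, 0.132]
contact_force: [-1.1, 0.3, -5.3]
opening: 0.175
gripper_force: 60.0
```

```bash
python3 - <<'E'
from h import *
im,P=grab("wrist"); cv2.imwrite("pics/w5.png",im)
f=P[140:190,245:390].reshape(-1,3); f=f[~np.isnan(f[:,0])]
c=np.linalg.lstsq(np.c_[f[:,:2],np.ones(len(f))],f[:,2],rcond=None)[0]; print("plane slope",c,np.median(f[:,2]))
d=np.array([.4149,.2802,0])-telemetry.state()["tcp_pos"]; d[2]=0; print(tool(d), telemetry.state()["contact_force"])
E
```

```text
plane slope [-0.00135303 -0.0017152   0.12592506] 0.12506368682917782
[-4.64929334e-01 -1.42817985e+00  7.56921157e-04] [ 0.24492425  0.59477867 -5.58319254]
```

View pics/w5.png

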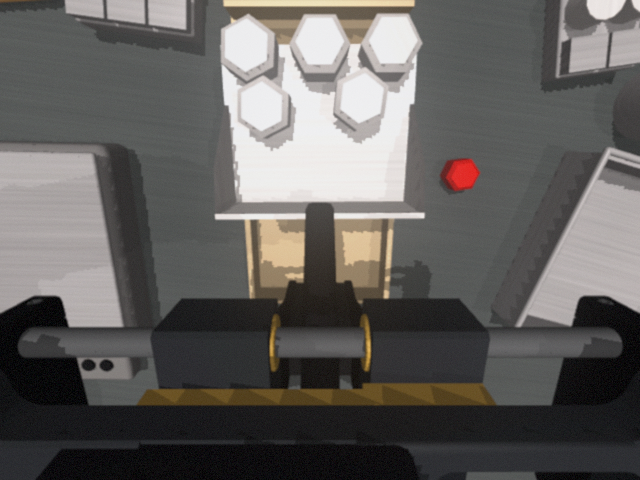

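The lifted scoop is level and carries all five slugs (tops at (247,45), (320,42), (391,40), (263,105), (360,98)). I'll carry it smoothly to the scale.

>>> step_arm(
  rows=[
    [[-0.01,-0.03,0,0,1],[-0.03,-0.09,0,0,1],[-0.06,-0.18,0,0,1],[-0.095,-0.29,0,0,1],[-0.133,-0.41,0,0,1],[-0.172,-0.53,0,0,1],[-0.211,-0.65,0,0,1],[-0.25,-0.77,0,0,1],[-0.283,-0.87,0,0,1]],
  ],
)

```text
t: 10.02
tcp_pos: [0.4643, 0.1762, 0.2061]
orientation: [-3.141, 0.001, 0.133]
contact_force: [-0.1, -0.6, -5.0]
opening: 0.18
gripper_force: 60.0
```

>>> step_arm(
  rows=[
    [[-0.033,-0.1,0,0.002,1],[-0.065,-0.2,0,0.005,1],[-0.095,-0.29,0,0.008,1],[-0.121,-0.37,0,0.011,1],[-0.14,-0.43,0,0.014,1],[-0.156,-0.48,0,0.017,1],[-0.169,-0.52,0,0.019,1],[-0.177,-0.545,0,0.02,1],[-0.182,-0.558,0,0.021,1],[-0.182,-0.558,0,0.021,1],[-0.182,-0.558,0,0.021,1]],
  ],
)

```text
t: 10.93
tcp_pos: [0.415, 0.2801, 0.2064]
orientation: [3.141, 0.0, 0.0]
contact_force: [0.6, 0.3, -4.9]
opening: 0.177
gripper_force: 60.0
```

>>> step_arm(
  rows=[
    [[0,0,0.02,0,1],[0,0,0.06,0,1],[0,0,0.11,0,1],[0,0,0.16,0,1],[0,0,0.21,0,1],[0,0,0.25,0,1],[0,0,0.275,0,1],[0,0,0.29,0,1],[0,0,0.3,0,1],[0,0,0.305,0,1],[0,0,0.308,0,1],[0,0,0.308,0,1]],
  ],
)

```text
t: 11.93
tcp_pos: [0.4154, 0.2804, 0.1452]
orientation: [-3.141, -0.001, 0.0]
contact_force: [0.2, -1.1, -4.4]
opening: 0.174
gripper_force: 60.0
```

>>> step_arm(
  rows=[
    [[0,0,0.003,0,1],[0,0,0.006,0,1],[0,0,0.006,0,1]],
  ],
)

```text
t: 12.18
tcp_pos: [0.4154, 0.2804, 0.1445]
orientation: [-3.141, -0.001, 0.001]
contact_force: [-3.2, -0.4, 0.2]
opening: 0.183
gripper_force: 60.0
```

>>> step_arm(
  rows=[
    [[0,0,0,0,0],[0,0,0,0,0],[0,0,0,0,0],[0,0,0,0,0],[0,0,0,0,0],[0,0,0,0,0],[0,0,0,0,0],[0,0,0,0,0],[0,0,0,0,0],[0,0,0,0,0],[0,0,0,0,0],[0,0,0,0,0],[0,0,0,0,0],[0,0,0,0,0]],
  ],
)

```text
t: 13.35
tcp_pos: [0.4152, 0.2802, 0.1437]
orientation: [3.142, 0.0, 0.0]
contact_force: [0.2, 0.5, -0.3]
opening: 0.496
gripper_force: 0.0
```

```bash
python3 - <<'E'
from h import *
im,P=grab("wrist"); cv2.imwrite("pics/w6.png",im)
f=P[140:190,245:390].reshape(-1,3); f=f[~np.isnan(f[:,0])]
c=np.linalg.lstsq(np.c_[f[:,:2],np.ones(len(f))],f[:,2],rcond=None)[0]; print("plane slope",c,np.median(f[:,2]))
# slug tops
Z=P[...,2]; n,l,st,cc=cv2.connectedComponentsWithStats(((Z>.083)&(Z<.096)&(P[...,0]>.49)).astype(np.uint8))
for k in range(1,n):
    if st[k,4]>300: p=np.nanmedian(P[l==k],0); print(np.round(p,4), "dist to pan", np.linalg.norm(p-[.5015,.2803,.0885]))
E
```

```text
plane slope [ 0.00095022 -0.00083317  0.06271606] 0.06294545213587902
[0.5336 0.3152 0.0877] dist to pan 0.04739152267953319
[0.5466 0.2807 0.0871] dist to pan 0.045165040532535526
[0.5468 0.2433 0.0871] dist to pan 0.058509050145728554
[0.5204 0.2586 0.0885] dist to pan 0.028759574279246036
```

View pics/w6.png

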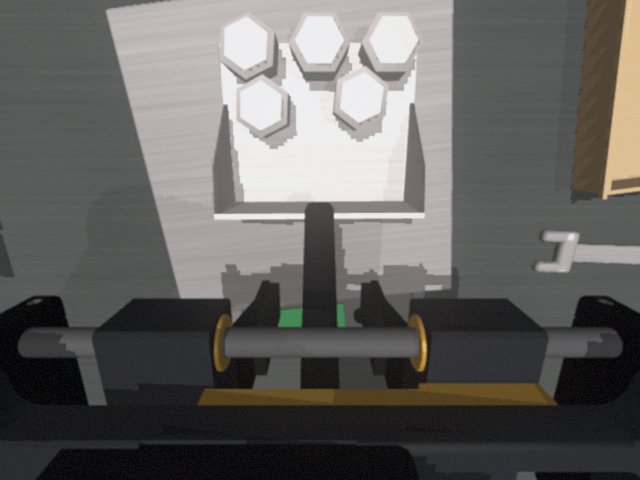

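The scoop stands level and free on the plate with all five slugs in it (tops at (246,45), (318,42), (391,40), (262,105), (360,97)), at most about 59 mm from scoop_pan. Next I regrip and carry it to the tray.

>>> step_arm(
  rows=[
    [[0,0,0,0,1],[0,0,0,0,1],[0,0,0,0,1],[0,0,0,0,1],[0,0,0,0,1],[0,0,0,0,1],[0,0,0,0,1],[0,0,0,0,1],[0,0,0,0,1],[0,0,0,0,1],[0,0,0,0,1],[0,0,0,0,1],[0,0,0,0,1],[0,0,0,0,1]],
  ],
  force=60,
)

```text
t: 14.57
tcp_pos: [0.4152, 0.2803, 0.1438]
orientation: [-3.141, -0.0, 0.0]
contact_force: [-2.2, 0.8, 0.4]
opening: 0.178
gripper_force: 60.0
```

>>> step_arm(
  rows=[
    [[0,0,-0.01,0,1],[0,0,-0.025,0,1],[0,0,-0.05,0,1],[0,0,-0.08,0,1],[0,0,-0.12,0,1],[0,0,-0.17,0,1],[0,0,-0.22,0,1],[0,0,-0.27,0,1],[0,0,-0.31,0,1],[0,0,-0.33,0,1],[0,0,-0.34,0,1],[0,0,-0.34,0,1]],
  ],
)

```text
t: 15.57
tcp_pos: [0.4152, 0.2802, 0.2122]
orientation: [-3.141, -0.0, 0.0]
contact_force: [0.0, -0.4, -5.1]
opening: 0.181
gripper_force: 60.0
```

>>> step_arm(
  rows=[
    [[0,0.03,0,0,1],[0,0.08,0,0,1],[0.01,0.16,0,0,1],[0.02,0.26,0,0,1],[0.03,0.37,0,0,1],[0.04,0.48,0,0,1],[0.05,0.59,0,0,1],[0.06,0.7,0,0,1],[0.07,0.81,0,0,1],[0.08,0.92,0,0,1]],
  ],
)

```text
t: 16.4
tcp_pos: [0.4303, 0.094, 0.2112]
orientation: [3.14, 0.002, -0.0]
contact_force: [0.0, 0.3, -4.5]
opening: 0.178
gripper_force: 60.0
```

>>> step_arm(
  rows=[
    [[0.01,0.11,0,0,1],[0.02,0.22,0,0,1],[0.03,0.33,0,0,1],[0.04,0.44,0,0,1],[0.05,0.55,0,0,1],[0.06,0.66,0,0,1],[0.07,0.77,0,0,1],[0.08,0.88,0,0,1],[0.09,0.98,0,0,1]],
  ],
)

```text
t: 17.15
tcp_pos: [0.4479, -0.1018, 0.2112]
orientation: [3.141, 0.002, -0.001]
contact_force: [-0.5, 0.5, -4.4]
opening: 0.185
gripper_force: 60.0
```

>>> step_arm(
  rows=[
    [[0.01,0.11,0,0.002,1],[0.02,0.22,0,0.005,1],[0.03,0.33,0,0.008,1],[0.04,0.44,0,0.011,1],[0.048,0.55,0,0.014,1],[0.053,0.65,0,0.017,1],[0.056,0.74,0,0.019,1],[0.058,0.82,0,0.021,1],[0.058,0.88,0,0.0223,1],[0.058,0.92,0,0.0223,1],[0.058,0.945,0,0.0223,1],[0.058,0.957,0,0.0223,1],[0.058,0.957,0,0.0223,1]],
  ],
)

```text
t: 18.23
tcp_pos: [0.4607, -0.2913, 0.2116]
orientation: [-3.141, 0.0, -0.14]
contact_force: [0.5, -0.1, -4.7]
opening: 0.177
gripper_force: 60.0
```

```bash
python3 - <<'E'
from h import *
s=telemetry.state(); print({k:np.round(s[k],4) for k in ("t","tcp_pos","orientation","contact_force","opening")})
im,P=grab("wrist"); cv2.imwrite("pics/w7.png",im); Z=P[...,2]
f=P[140:190,245:390].reshape(-1,3); f=f[~np.isnan(f[:,0])]
c=np.linalg.lstsq(np.c_[f[:,:2],np.ones(len(f))],f[:,2],rcond=None)[0]; print("plane slope",c,np.median(f[:,2]))
m=(Z>.04)&(Z<.06)&(P[...,1]<-.18)&(P[...,0]<.66); p=P[m]; print(len(p)); print(cv2.minAreaRect((p[:,:2]*1000).astype(np.float32)))
d=np.array([.4609,-.291,0])-s["tcp_pos"]; d[2]=0; print(tool(d,s))
E
```

```text
{'t': np.float64(18.2333), 'tcp_pos': array([ 0.4607, -0.2913,  0.2116]), 'orientation': array([-3.1415e+00,  5.0000e-04, -1.3990e-01]), 'contact_force': array([ 0.5469, -0.0507, -4.6624]), 'opening': np.float64(0.1774)}
plane slope [-0.00281214 -0.00061988  0.13180363] 0.13050238089877506
8516
((548.9171752929688, -300.36895751953125), (186.07919311523438, 189.43453979492188), 82.00404357910156)
[ 7.02404244e-04 -1.36384352e-03 -1.59131315e-07]
```

View pics/w7.png

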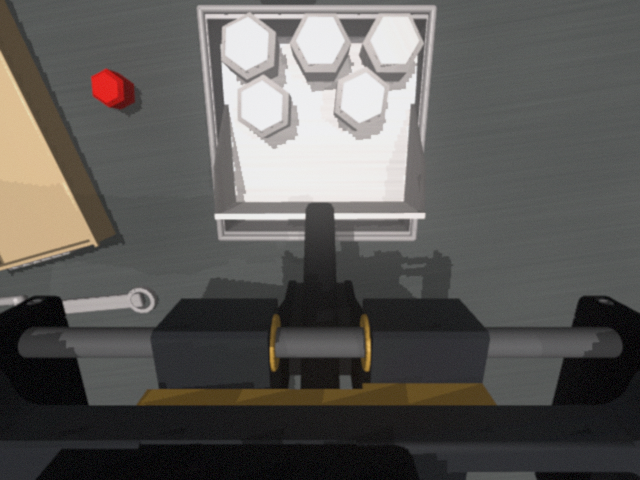

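The wrist view shows the loaded scoop centred over the tray (rim u≈200–435, v≈8–240), level and with all five slugs aboard. I'll lower it to the tray floor, then let it pivot there under a light grip while raising the grip.

>>> step_arm(
  rows=[
    [[0,0,0.03,0,1],[0,0,0.08,0,1],[0,0,0.15,0,1],[0,0,0.23,0,1],[0,0,0.31,0,1],[0,0,0.39,0,1],[0,0,0.46,0,1],[0,0,0.52,0,1],[0,0,0.56,0,1],[0,0,0.585,0,1],[0,0,0.6,0,1],[0,0,0.61,0,1],[0,0,0.615,0,1],[0,0,0.615,0,1]],
  ],
)

```text
t: 19.45
tcp_pos: [0.4612, -0.2913, 0.0891]
orientation: [3.141, -0.001, -0.14]
contact_force: [0.8, 0.1, -4.2]
opening: 0.178
gripper_force: 60.0
```

>>> step_arm(
  rows=[
    [[0,0,0.003,0,1],[0,0,0.005,0,1],[0,0,0.005,0,1]],
  ],
)

```text
t: 19.7
tcp_pos: [0.4611, -0.2913, 0.0881]
orientation: [3.141, -0.001, -0.14]
contact_force: [0.7, 0.1, -4.5]
opening: 0.18
gripper_force: 60.0
```

>>> step_arm(
  rows=[
    [[0,0,0,0,1],[0,0,0,0,1],[0,0,0,0,1],[0,0,-0.02,0,1],[0,0,-0.04,0,1],[0,0,-0.06,0,1],[0,0,-0.08,0,1],[0,0,-0.1,0,1],[0,0,-0.1,0,1],[0,0,-0.1,0,1]],
  ],
  force=12,
)

```text
t: 20.53
tcp_pos: [0.4611, -0.2914, 0.1087]
orientation: [3.141, -0.001, -0.14]
contact_force: [-2.1, 0.1, 1.6]
opening: 0.184
gripper_force: 12.0
```

```bash
cat >> h.py <<'E'
def pitch(save=None,v0=150,v1=190):
    im,P=grab("wrist")
    if save: cv2.imwrite(save,im)
    s=telemetry.state(); a=s["orientation"][2]
    f=P[v0:v1,260:375].reshape(-1,3)-s["tcp_pos"]; f=f[~np.isnan(f[:,0])]
    x=f[:,0]*np.cos(a)+f[:,1]*np.sin(a)
    print("slope",np.polyfit(x,f[:,2],1),"tcp",np.round(s["tcp_pos"],4),"F",np.round(s["contact_force"],1),s["gripper_force"],s["t"])
E
python3 -c "
from h import *
pitch()"
```

```text
slope [-0.06686752 -0.08771881] tcp [ 0.461  -0.2914  0.1087] F [-2.7  0.9  3.1] 12.000512604718097 20.5833
```

>>> step_arm(
  rows=[
    [[0,0,-0.02,0,1],[0,0,-0.04,0,1],[0,0,-0.06,0,1],[0,0,-0.08,0,1],[0,0,-0.1,0,1],[0,0,-0.1,0,1],[0,0,-0.1,0,1]],
  ],
)

```text
t: 21.17
tcp_pos: [0.461, -0.2912, 0.1279]
orientation: [-3.142, -0.0, -0.14]
contact_force: [0.1, 0.0, -4.3]
opening: 0.186
gripper_force: 12.0
```

```bash
python3 -c "
from h import *
pitch()"
```

```text
slope [ 0.58336772 -0.13574634] tcp [ 0.4609 -0.2912  0.1277] F [-0.5 -0.2 -5.2] 11.999839309137315 21.2167
```

```bash
cat >> h.py <<'E'
def prof(us=(250,320,345),dv=12):
    im,P=grab("wrist"); s=telemetry.state(); a=s["orientation"][2]; D=P-s["tcp_pos"]
    X=D[...,0]*np.cos(a)+D[...,1]*np.sin(a)
    for u in us: print(u,[(int(v),round(float(X[v,u]*1000)),round(float(D[v,u,2]*1000)),int(im[v,u].max())) for v in range(0,270,dv)])
E
python3 -c "
from h import *
prof()"
```

```text
250 [(0, 173, -123, 122), (12, 166, -124, 136), (24, 159, -122, 226), (36, 152, -123, 226), (48, 145, -124, 228), (60, 137, -123, 227), (72, 130, -124, 228), (84, 122, -124, 225), (96, 111, -96, 239), (108, 103, -93, 239), (120, 96, -95, 165), (132, 89, -114, 243), (144, 81, -112, 235), (156, 73, -85, 228), (168, 64, -106, 242), (180, 56, -104, 243), (192, 48, -101, 243), (204, 39, -99, 236), (216, 31, -96, 195), (228, 23, -94, 161), (240, 5, -123, 182), (252, 3, -100, 100), (264, 2, -77, 182)]
320 [(0, 173, -123, 124), (12, 167, -125, 140), (24, 159, -123, 216), (36, 152, -124, 221), (48, 145, -123, 224), (60, 137, -123, 223), (72, 126, -102, 209), (84, 118, -97, 241), (96, 111, -96, 244), (108, 103, -93, 227), (120, 97, -105, 127), (132, 89, -116, 243), (144, 81, -112, 243), (156, 73, -108, 243), (168, 64, -107, 244), (180, 56, -103, 244), (192, 48, -101, 244), (204, 39, -99, 244), (216, 32, -95, 244), (228, 34, -53, 81), (240, 29, -42, 72), (252, 25, -33, 65), (264, 22, -24, 55)]
345 [(0, 173, -122, 124), (12, 167, -124, 140), (24, 160, -126, 211), (36, 152, -124, 219), (48, 145, -124, 219), (60, 138, -124, 220), (72, 130, -124, 222), (84, 122, -124, 218), (96, 114, -125, 194), (108, 106, -121, 174), (120, 97, -118, 241), (132, 88, -86, 243), (144, 81, -84, 243), (156, 74, -83, 218), (168, 65, -101, 154), (180, 56, -105, 244), (192, 48, -101, 243), (204, 40, -98, 244), (216, 32, -95, 239), (228, 23, -94, 242), (240, 5, -124, 134), (252, 2, -102, 94), (264, 2, -77, 159)]
```

>>> step_arm(
  rows=[
    [[0,0,-0.02,0,1],[0,0,-0.04,0,1],[0,0,-0.06,0,1],[0,0,-0.08,0,1],[0,0,-0.1,0,1],[0,0,-0.12,0,1],[0,0,-0.14,0,1],[0,0,-0.14,0,1],[0,0,-0.14,0,1]],
  ],
)

```text
t: 22.02
tcp_pos: [0.4611, -0.2913, 0.1561]
orientation: [3.142, -0.001, -0.14]
contact_force: [-0.1, -0.6, -4.2]
opening: 0.186
gripper_force: 12.0
```

```bash
python3 -c "
from h import *
prof()"
```

```text
250 [(0, 174, -125, 79), (12, 174, -146, 79), (24, 168, -152, 138), (36, 160, -151, 226), (48, 152, -153, 228), (60, 144, -152, 226), (72, 135, -153, 229), (84, 127, -153, 228), (96, 111, -97, 239), (108, 104, -93, 240), (120, 96, -94, 222), (132, 89, -116, 244), (144, 81, -112, 239), (156, 73, -111, 232), (168, 64, -108, 243), (180, 56, -105, 243), (192, 48, -102, 243), (204, 40, -100, 231), (216, 31, -96, 196), (228, 23, -94, 161), (240, 16, -86, 119), (252, 1, -106, 187), (264, -28, -157, 94)]
320 [(0, 175, -125, 76), (12, 175, -147, 81), (24, 169, -153, 139), (36, 160, -151, 203), (48, 152, -153, 222), (60, 138, -124, 235), (72, 130, -125, 244), (84, 122, -123, 230), (96, 118, -153, 133), (108, 109, -150, 224), (120, 98, -119, 243), (132, 89, -116, 244), (144, 81, -112, 244), (156, 73, -110, 244), (168, 65, -107, 244), (180, 56, -104, 245), (192, 48, -103, 244), (204, 40, -99, 244), (216, 31, -98, 244), (228, 34, -53, 82), (240, 30, -42, 75), (252, 25, -33, 70), (264, 22, -24, 56)]
345 [(0, 174, -124, 80), (12, 174, -145, 80), (24, 168, -152, 139), (36, 160, -151, 201), (48, 152, -153, 219), (60, 144, -152, 218), (72, 136, -153, 222), (84, 127, -152, 223), (96, 118, -152, 219), (108, 109, -153, 206), (120, 98, -120, 242), (132, 89, -89, 244), (144, 81, -86, 244), (156, 74, -84, 224), (168, 65, -96, 136), (180, 56, -104, 244), (192, 48, -101, 244), (204, 40, -99, 244), (216, 32, -95, 243), (228, 23, -94, 241), (240, 17, -86, 121), (252, 1, -106, 129), (264, -28, -156, 79)]
```

>>> step_arm(
  rows=[
    [[0,0,0.02,0,1],[0,0,0.04,0,1],[0,0,0.05,0,1],[0,0,0.05,0,1],[0,0,0.05,0,1],[0,0,0.05,0,1]],
  ],
  force=8,
)

```text
t: 22.57
tcp_pos: [0.4618, -0.2914, 0.1461]
orientation: [3.141, -0.002, -0.14]
contact_force: [1.6, 2.1, -0.8]
opening: 0.185
gripper_force: 8.0
```

```bash
python3 -c "
from h import *
prof((250,335,390))"
```

```text
250 [(0, 174, -124, 85), (12, 173, -142, 127), (24, 165, -143, 146), (36, 158, -143, 235), (48, 149, -141, 239), (60, 142, -143, 238), (72, 133, -142, 239), (84, 125, -143, 237), (96, 113, -114, 232), (108, 105, -112, 247), (120, 97, -112, 234), (132, 90, -141, 142), (144, 81, -134, 247), (156, 72, -128, 248), (168, 63, -124, 246), (180, 54, -120, 249), (192, 46, -115, 247), (204, 38, -110, 183), (216, 30, -105, 181), (228, 21, -103, 170), (240, 13, -98, 170), (252, 12, -72, 145), (264, -4, -93, 194)]
335 [(0, 173, -122, 81), (12, 173, -143, 126), (24, 165, -142, 153), (36, 157, -142, 228), (48, 150, -142, 232), (60, 136, -117, 244), (72, 129, -118, 210), (84, 122, -119, 169), (96, 117, -143, 163), (108, 108, -142, 231), (120, 99, -142, 227), (132, 90, -144, 227), (144, 81, -135, 246), (156, 73, -101, 222), (168, 65, -97, 230), (180, 56, -106, 155), (192, 46, -116, 249), (204, 38, -111, 247), (216, 29, -107, 241), (228, 21, -103, 241), (240, 12, -100, 174), (252, 12, -72, 136), (264, -4, -92, 141)]
390 [(0, 173, -122, 85), (12, 173, -142, 121), (24, 165, -142, 150), (36, 158, -143, 218), (48, 150, -143, 221), (60, 142, -143, 224), (72, 134, -142, 225), (84, 125, -143, 226), (96, 115, -125, 171), (108, 106, -122, 200), (120, 98, -123, 161), (132, 90, -142, 187), (144, 81, -133, 245), (156, 72, -128, 247), (168, 63, -123, 248), (180, 55, -120, 248), (192, 46, -116, 245), (204, 38, -110, 242), (216, 29, -106, 242), (228, 21, -102, 240), (240, 13, -99, 243), (252, 12, -72, 147), (264, -4, -93, 153)]
```

>>> step_arm(
  rows=[
    [[0,0,-0.02,0,1],[0,0,-0.04,0,1],[0,0,-0.06,0,1],[0,0,-0.08,0,1],[0,0,-0.1,0,1],[0,0,-0.12,0,1],[0,0,-0.13,0,1],[0,0,-0.13,0,1]],
  ],
  force=6,
)

```text
t: 23.28
tcp_pos: [0.4612, -0.2914, 0.1725]
orientation: [3.141, -0.001, -0.14]
contact_force: [0.4, -0.2, -4.2]
opening: 0.182
gripper_force: 6.0
```

```bash
python3 -c "
from h import *
prof((250,335,390))"
```

```text
250 [(0, 174, -122, 85), (12, 174, -145, 86), (24, 173, -168, 132), (36, 165, -169, 143), (48, 156, -168, 236), (60, 147, -168, 233), (72, 138, -169, 236), (84, 129, -168, 239), (96, 120, -169, 230), (108, 108, -143, 209), (120, 99, -142, 235), (132, 91, -168, 207), (144, 81, -133, 247), (156, 72, -129, 246), (168, 63, -124, 245), (180, 55, -119, 247), (192, 46, -115, 243), (204, 37, -112, 185), (216, 29, -106, 182), (228, 21, -103, 172), (240, 13, -98, 170), (252, 12, -71, 147), (264, -34, -172, 106)]
335 [(0, 173, -122, 91), (12, 174, -146, 88), (24, 173, -167, 133), (36, 165, -169, 153), (48, 156, -168, 230), (60, 147, -167, 226), (72, 134, -144, 219), (84, 126, -147, 171), (96, 118, -153, 136), (108, 111, -168, 224), (120, 101, -168, 226), (132, 91, -169, 228), (144, 81, -134, 246), (156, 73, -102, 221), (168, 65, -98, 231), (180, 56, -107, 156), (192, 46, -114, 248), (204, 38, -110, 247), (216, 29, -107, 241), (228, 21, -104, 240), (240, 13, -99, 173), (252, 13, -71, 135), (264, -34, -172, 88)]
390 [(0, 174, -124, 92), (12, 175, -147, 84), (24, 173, -169, 127), (36, 165, -168, 150), (48, 156, -169, 219), (60, 147, -167, 222), (72, 138, -168, 225), (84, 129, -169, 226), (96, 120, -168, 226), (108, 111, -168, 225), (120, 101, -169, 222), (132, 91, -168, 223), (144, 81, -134, 245), (156, 72, -128, 247), (168, 63, -124, 247), (180, 55, -120, 247), (192, 46, -115, 244), (204, 38, -111, 243), (216, 29, -107, 242), (228, 21, -103, 241), (240, 13, -99, 240), (252, 12, -72, 150), (264, -34, -172, 85)]
```

>>> step_arm(
  rows=[
    [[0,0,0,0,1],[0,0,0,0,1],[-0.2,0,0,0,1],[-0.2,0,0,0,1],[-0.2,0,0,0,1],[-0.2,0,0,0,1]],
  ],
  force=40,
)

```text
t: 23.83
tcp_pos: [0.4219, -0.2859, 0.1723]
orientation: [3.141, -0.002, -0.14]
contact_force: [0.4, 0.8, -1.9]
opening: 0.18
gripper_force: 40.0
```

```bash
python3 -c "
from h import *
prof((265,335,360))"
```

```text
265 [(0, 189, -168, 236), (12, 181, -169, 233), (24, 173, -168, 236), (36, 164, -167, 236), (48, 149, -141, 248), (60, 141, -140, 239), (72, 133, -142, 187), (84, 129, -169, 153), (96, 116, -139, 209), (108, 107, -141, 238), (120, 98, -139, 233), (132, 90, -170, 228), (144, 80, -133, 243), (156, 72, -128, 247), (168, 63, -123, 245), (180, 54, -118, 246), (192, 46, -114, 247), (204, 37, -109, 244), (216, 29, -106, 241), (228, 20, -103, 242), (240, 12, -98, 241), (252, 10, -78, 139), (264, -34, -172, 102)]
335 [(0, 189, -169, 221), (12, 174, -145, 220), (24, 166, -146, 172), (36, 159, -149, 146), (48, 156, -168, 156), (60, 147, -168, 226), (72, 138, -168, 230), (84, 129, -170, 230), (96, 119, -169, 231), (108, 110, -169, 224), (120, 100, -169, 229), (132, 90, -169, 229), (144, 81, -133, 244), (156, 72, -127, 244), (168, 63, -123, 244), (180, 54, -118, 246), (192, 46, -114, 246), (204, 37, -110, 244), (216, 29, -106, 236), (228, 21, -102, 240), (240, 12, -99, 165), (252, 9, -80, 127), (264, -34, -172, 84)]
360 [(0, 189, -167, 221), (12, 180, -167, 223), (24, 173, -168, 225), (36, 164, -167, 225), (48, 149, -142, 206), (60, 141, -140, 226), (72, 133, -141, 177), (84, 124, -140, 221), (96, 116, -141, 247), (108, 107, -140, 242), (120, 100, -167, 147), (132, 90, -168, 225), (144, 81, -132, 242), (156, 72, -127, 245), (168, 63, -124, 245), (180, 54, -117, 247), (192, 46, -114, 246), (204, 37, -109, 244), (216, 29, -107, 236), (228, 21, -101, 238), (240, 12, -98, 233), (252, 10, -78, 142), (264, -34, -173, 79)]
```

>>> step_arm(
  rows=[
    [[0,0,-0.1,0,1],[0,0,-0.25,0,1],[0,0,-0.4,0,1],[0,0,-0.4,-0.0075,1],[0,0,-0.4,-0.015,1],[0,0,-0.4,-0.0223,1],[0,0,-0.4,-0.0223,1],[0,0,-0.4,-0.0223,1]],
  ],
  force=60,
)

```text
t: 24.55
tcp_pos: [0.4219, -0.2857, 0.2517]
orientation: [3.142, -0.0, -0.001]
contact_force: [-0.1, 0.1, -2.6]
opening: 0.178
gripper_force: 60.0
```

>>> step_arm(
  rows=[
    [[0,-0.05,0,0,1],[0,-0.15,0,0,1],[0.02,-0.3,0,0,1],[0.05,-0.45,0,0,1],[0.08,-0.6,0,0,1],[0.11,-0.75,0,0,1],[0.14,-0.9,0,0,1],[0.15,-1,0,0,1]],
  ],
)

```text
t: 25.22
tcp_pos: [0.4519, -0.083, 0.2519]
orientation: [-3.141, -0.001, 0.001]
contact_force: [0.3, -0.3, -2.7]
opening: 0.183
gripper_force: 60.0
```

>>> step_arm(
  rows=[
    [[0,-0.15,0,0,1],[0.02,-0.3,0,0,1],[0.04,-0.45,0,0,1],[0.06,-0.6,0,0,1],[0.07,-0.75,0,0,1],[0.08,-0.9,0,0,1],[0.08,-1,0,0,1]],
  ],
)

```text
t: 25.8
tcp_pos: [0.4674, 0.1173, 0.2518]
orientation: [-3.141, -0.001, 0.001]
contact_force: [0.1, 0.6, -2.6]
opening: 0.184
gripper_force: 60.0
```

>>> step_arm(
  rows=[
    [[0,-0.15,0,0,1],[0,-0.3,0,0,1],[0,-0.45,0,0,1],[0,-0.6,0,0,1],[0,-0.7,0,0,1],[0,-0.78,0,0,1],[0,-0.82,0,0,1],[0,-0.83,0,0,1],[0,-0.83,0,0,1],[0,-0.83,0,0,1]],
  ],
)

```text
t: 26.63
tcp_pos: [0.4671, 0.2794, 0.2517]
orientation: [3.141, 0.001, -0.001]
contact_force: [-0.0, -0.1, -2.9]
opening: 0.175
gripper_force: 60.0
```

```bash
python3 - <<'E'
from h import *
prof((265,))
s=telemetry.state(); print(s["tcp_pos"],s["orientation"],s["contact_force"])
d=np.array([.4678,.280,.205])-s["tcp_pos"]; print(tool(d,s))
im,P=grab("top"); Z=P[...,2]; m=(Z>.022)&(Z<.04)&(np.hypot(P[...,0]-.547,P[...,1]+.302)<.1)&(abs(P[...,1]+.302)<.09)
for r in (265,): pass
n,l,st,cc=cv2.connectedComponentsWithStats(m.astype(np.uint8))
a=-.14; R=np.array([[np.cos(a),np.sin(a)],[-np.sin(a),np.cos(a)]])
for k in range(1,n):
    if st[k,4]>25: p=P[l==k].mean(0); print("tray slug?",st[k,4],np.round(R@(p[:2]-[.547,-.302]),3),p[2].round(3))
cv2.imwrite("pics/t8.png",im)
E
```

```text
265 [(0, 218, -252, 100), (12, 207, -252, 105), (24, 197, -251, 99), (36, 186, -252, 100), (48, 175, -251, 102), (60, 164, -252, 103), (72, 152, -251, 103), (84, 141, -251, 109), (96, 129, -251, 109), (108, 112, -193, 171), (120, 101, -192, 222), (132, 91, -191, 221), (144, 80, -133, 245), (156, 72, -128, 248), (168, 63, -123, 247), (180, 54, -119, 248), (192, 46, -114, 248), (204, 37, -110, 239), (216, 29, -105, 243), (228, 21, -102, 244), (240, 13, -98, 242), (252, 10, -79, 143), (264, -42, -192, 200)]
[0.4671754 0.2792866 0.251801 ] [ 3.14125564e+00  3.07146898e-04 -1.09689802e-03] [ 0.02142689  0.3945271  -3.05687199]
[ 0.00319094 -0.00364929  0.23400281]
tray slug? 68 [ 0.085 -0.001] 0.03
tray slug? 120 [ 0.04  -0.002] 0.029
tray slug? 122 [0.013 0.043] 0.029
tray slug? 255 [-0.001 -0.039] 0.029
tray slug? 77 [-0.011 -0.086] 0.031
tray slug? 126 [-0.022  0.031] 0.029
```

>>> step_arm(
  rows=[
    [[0,0,0.06,0,1],[0,0,0.14,0,1],[0,0,0.2,0,1],[0,0,0.24,0,1],[0,0,0.255,0,1],[0,0,0.262,0,1],[0,0,0.262,0,1]],
  ],
)

```text
t: 27.32
tcp_pos: [0.4676, 0.2802, 0.1997]
orientation: [-3.141, -0.001, -0.0]
contact_force: [0.0, -0.7, -2.2]
opening: 0.176
gripper_force: 60.0
```

>>> step_arm(
  rows=[
    [[0,0,0,0,1],[0,0,0,0,1],[-0.02,0,0.004,0,1],[-0.04,0,0.02,0,1],[-0.06,0,0.036,0,1],[-0.08,0,0.052,0,1],[-0.1,0,0.067,0,1],[-0.12,0,0.085,0,1],[-0.14,0,0.103,0,1],[-0.16,0,0.122,0,1],[-0.18,0,0.142,0,1],[-0.2,0,0.165,0,1],[-0.22,0,0.19,0,1],[-0.235,0,0.21,0,1],[-0.25,0,0.23,0,1],[-0.25,0,0.23,0,1]],
  ],
  force=9,
)

```text
t: 28.65
tcp_pos: [0.4164, 0.2798, 0.1522]
orientation: [3.14, 0.001, 0.0]
contact_force: [-0.3, 1.3, -1.8]
opening: 0.181
gripper_force: 9.0
```

```bash
python3 -c "
from h import *
prof((265,345))"
```

```text
265 [(0, 162, -91, 190), (12, 156, -93, 191), (24, 150, -93, 195), (36, 144, -94, 193), (48, 137, -94, 194), (60, 130, -91, 239), (72, 123, -90, 241), (84, 116, -89, 239), (96, 110, -89, 240), (108, 102, -87, 240), (120, 95, -89, 240), (132, 88, -88, 241), (144, 81, -87, 240), (156, 73, -86, 238), (168, 66, -86, 238), (180, 58, -85, 238), (192, 50, -87, 237), (204, 42, -85, 236), (216, 41, -49, 138), (228, 23, -93, 157), (240, 14, -92, 167), (252, 5, -93, 161), (264, -4, -91, 172)]
345 [(0, 162, -93, 188), (12, 156, -92, 189), (24, 150, -93, 186), (36, 144, -93, 190), (48, 137, -92, 189), (60, 130, -92, 238), (72, 123, -89, 239), (84, 116, -89, 240), (96, 109, -87, 238), (108, 102, -88, 239), (120, 95, -88, 240), (132, 88, -87, 240), (144, 81, -87, 239), (156, 73, -87, 239), (168, 66, -87, 238), (180, 58, -85, 238), (192, 50, -86, 237), (204, 42, -85, 236), (216, 42, -48, 157), (228, 23, -93, 165), (240, 14, -93, 168), (252, 5, -92, 162), (264, -4, -93, 143)]
```

>>> step_arm(
  rows=[
    [[-0.005,0,0.015,0,1],[-0.005,0,0.03,0,1],[-0.005,0,0.04,0,1],[-0.005,0,0.04,0,1]],
  ],
)

```text
t: 29.03
tcp_pos: [0.416, 0.28, 0.1453]
orientation: [3.141, 0.001, 0.0]
contact_force: [-2.7, -0.2, 1.8]
opening: 0.18
gripper_force: 9.0
```

>>> step_arm(
  rows=[
    [[0,0,0,0,-1],[0,0,0,0,-1],[0,0,0,0,-1],[0,0,0,0,-1],[0,0,0,0,-1],[0,0,0,0,-1],[0,0,0,0,-1],[0,0,0,0,-1],[0,0,0,0,-1],[0,0,0,0,-1],[0,0,0,0,-1],[0,0,0,0,-1],[0,0,0,0,-1],[0,0,0,0,-1],[0,0,0,0,-1],[0,0,0,0,-1]],
  ],
)

```text
t: 30.37
tcp_pos: [0.4162, 0.2803, 0.1453]
orientation: [3.142, -0.0, 0.0]
contact_force: [0.1, 0.5, -0.2]
opening: 0.998
gripper_force: 0.0
```

>>> step_arm(
  rows=[
    [[0,0,-0.1,0,-1],[0,0,-0.25,0,-1],[0,0,-0.4,0,-1],[0,0,-0.55,0,-1],[0,0,-0.6,0,-1],[0,0,-0.6,0,-1],[0,0,-0.6,0,-1]],
  ],
)

```text
t: 30.95
tcp_pos: [0.4159, 0.2802, 0.2651]
orientation: [-3.141, 0.0, -0.0]
contact_force: [-0.4, -1.0, -0.9]
opening: 1.003
gripper_force: 0.0
```

```bash
python3 - <<'E'
from h import *
im,P=grab("wrist"); Z=P[...,2]
p=P[(im.min(2)>225)&(Z<.075)&(Z>.05)&(abs(P[...,1]-.28)<.05)]
c=np.linalg.lstsq(np.c_[p[:,:2],np.ones(len(p))],p[:,2],rcond=None)[0]; print("plane",c,np.median(p[:,2]),len(p)); print(cv2.minAreaRect((p[:,:2]*1000).astype(np.float32)))
t,_=grab("top"); cv2.imwrite("pics/t9.png",np.vstack([cv2.resize(t[150:390,110:510],(800,480)),])); 
s=telemetry.state(); print(s["t"],s["tcp_pos"],s["contact_force"],s["opening"])
E
```

```text
plane [-0.03040478 -0.00071313  0.07801564] 0.062236573973432824 14306
((519.3423461914062, 279.98516845703125), (137.9181365966797, 99.99754333496094), 0.02151753194630146)
31.05 [0.41546289 0.27967482 0.26360181] [ 0.04018405 -0.34260869 -0.10461722] 0.9992298403896607
```

View pics/t9.png

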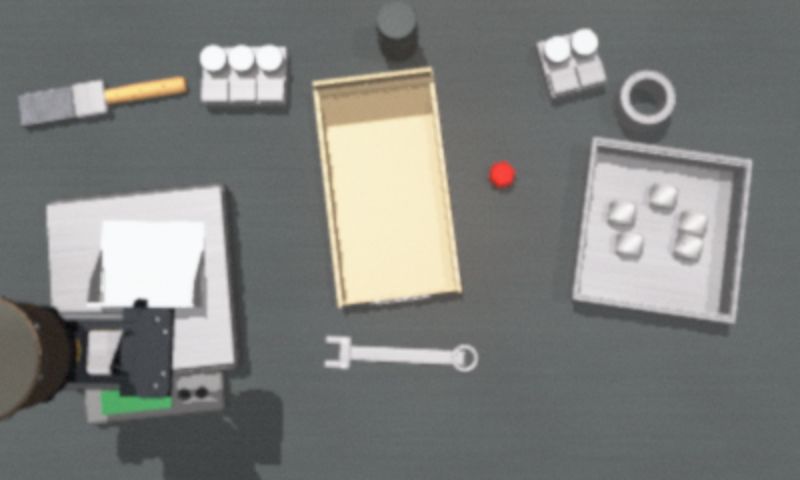

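The last picture shows all five slugs in the tray, between (622,212) and (692,245). The tin is empty, the scoop is upright and free on the plate at (150,260), and the bystanders have not moved. I'm handing in.

```bash
python3 -c "
from h import *
print(workorder.close_job())"
```

```text
the job is handed in; nothing more can be done
None
```

I handed the job in at about 31 s: the scoop was weighed with all five slugs in it, all five are now in the tray, and the empty scoop stands let go on the scale's plate; the judge gave no result back.

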